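# Release a boiled egg from its stand and hold it up with egg tongs

## Task

Swing the red-knobbed hold-down lever of the egg stand all the way up so that the egg is free. Then pick up the spring egg tongs by their black grips, close their wire loops on the two sides of the hot egg, lift it well clear of its cup (about 5 cm) and finish while still holding it up there in the tongs. Do not touch the egg with the gripper, leave the lever up, and leave the mug and the tin where they stand.

Things in the scene. Friction and masses are not known exactly. Their poses are not given: they have to be found in the camera images.
- cup_top (a point): Centre of the rim of the white egg cup, 44 mm above the worktop. Cup: rim 32 mm across, 10 mm deep, on a stem on a pale wooden foot 130 x 90 x 10 mm (from 53 mm before to 77 mm behind the cup's axis), fixed to the worktop. Axes: x points from the cup to the lever's post (back of the stand), z up; the front, where the tongs come in, is -x.
- lever_hinge (a point): Pivot of the hold-down lever, on top of the 12 mm post (bracket 24 mm wide) 58 mm behind the cup's axis (+x of cup_top) and 110 mm above the worktop. The pivot axis is parallel to y of cup_top.
- lever_knob (a point): Centre of the red ball knob (20 mm) at the lever's free end, 108 mm from the pivot. With the lever down it is 50 mm in front of the cup's axis, 110 mm above the worktop, free below and on both sides. The lever is a 7 mm rod; its 20 mm rubber pad hangs 2 mm above the egg when down.
- lever (a joint): Angle of the lever in rad: 0 = down, level, over the egg; 1.3 = fully up against its stop (knob then above and 29 mm in front of the pivot). Starts between 0 and 0.2. A stiff pivot: about 1 N at the knob moves it, and it stays where it is left.
- egg_center (a point): Centre of the brown egg: 44 mm wide, 56 mm high, 55 g, standing in the cup with its centre 66 mm above the worktop. Loose.
- tongs_grip (a point): Midway between the two black ribbed grips of the steel tongs (65 g, 210 mm long), 17.5 mm up when lying; arms move horizontally. x points to the wire loops, y to the left arm, z up. Grips: 66 mm long (x), 26 mm high, outer faces 54 mm apart at rest, 40 mm when holding the egg. Hinge head (18 mm post, 35 mm high) 85 mm behind. Balance point about 11 mm behind.
- tongs_jaws (a point): Point midway between the two round wire loops (35 mm outer diameter, upright, wire 5 mm thick), 100 mm ahead of tongs_grip. At rest the inner clear width between the loops is about 65 mm; they close on the egg's sides, which bulge into the loops, when centred on the egg in height and along x.
- tongs_left (a joint): How far the left arm of the tongs is squeezed in, rad: 0 = at rest, spread open; about 0.08 = loops closed on the egg; 0.14 = stop (egg missed). The right arm mirrors it. A spring opens the arms: at the grips it takes about 3 N on each side to start, 5 N at 0.02, 10 N at 0.08; more than that presses on the egg.
- mug_center (a point): Centre of the blue mug (82 mm across, 94 mm high), a bystander.
- tin_center (a point): Centre of the small tin (75 mm across, 58 mm high), a bystander.
Mind the look-alikes: they are no part of the job. There is more than one size of the part that bears tongs_grip; the job needs the larger.

How it is judged:
By the outcome, as a careful person would: the job done as asked, in the order asked, and still so for the second after the job is handed in, while the arm keeps its last pose, push and grip.
It also fails if it takes over 54 s, if anything falls off the work surface, if the arm or the gripper's body presses on something with over 40 N, if the wrist force passes 120 N, or if a joint passes its speed limit or range.

## Robot

A 7-joint arm with a two-finger parallel gripper is mounted at the origin on a cart in front of the work surface, level with it; the furniture and walls round the work are solid. World frame = base frame: x ahead of the robot, y to its left, z up, the work surface at z = 0. Lengths are in m, angles in rad, forces in N, time in s.
With the tool pointing down it reaches from about 0.4 to 0.85 m from the base axis. Payload 10.4 kg.
Tool frame: the origin (TCP) lies midway between the tips of the shut fingers; the grasp point (between the pads) lies 19 mm behind it; z points along the fingers, y is the line along which they close (so a half turn about z gives the same grasp; the last joint's range is limited). The gripper opens to 87 mm and grips with 3 to 60 N. Pads are 19 mm wide; open, the fingers measure 117 mm over their backs; the gripper's body (75 mm by 190 mm) begins 51 mm behind the grasp point.
Start: joints at [-1.221, 0.332, -0.065, 1.46, 0.022, 1.35, -0.088], TCP at [0.228, 0.582, 0.223] pointing down, gripper open.
Joint ranges: [-2.6, 2.6], [-0.5, 2.12], [-1.47, 1.34], [0.16, 2.42], [-1.27, 4.41], [0.06, 2.06], [-2.6, 2.6]. Speed limits (rad/s): [2.22, 2.22, 2.79, 2.79, 3.14, 3.14, 3.14].

## Interface

Orientations are given as a unit quaternion [x, y, z, w].
In Python, from bench import r gives the robot as it stands.
- The arm moves only by the tool arm_command, never from a script. Its arguments are lists of equal length, an entry for each row: "xyz": the shift along the world's x, y, z in m, a list of three; "rot": the turn, a rotation vector about the world's x, y, z in rad, a list of three. In form: {"xyz": [[tx, ty, tz], ...], "rot": [[ax, ay, az], ...]}. A call has 1 to 20 rows; each row is the pose to reach, as a shift and turn from the pose commanded when the call began; what a row does not reach only later rows make up. A row lasts 1/12 s, in which the tool goes at most 41.7 mm and 7.16 degrees, less where a joint would pass 70% of its speed; a pose out of reach is approached as far as the arm can. A call with a gripper value outside its range is refused whole. "grip" is the opening, from 0 (shut) to 1 (fully open), set as the call begins (left out, the last holds). The fingers move at their own pace and stop on an object; "squeeze" is the grip in N (left out, the last holds). Time passes only in rows, so rows that repeat a pose let the fingers close. It gives the time, the measured TCP pose, the force, the opening and the grip force at its end, in the units of the state.
- r.read_state(): the state, without advancing time (a new reading comes with each control period).
- r.camera(name): name is "scene" or "top"; returns the picture (384x512x3 uint8, red, green, blue); there is no depth.
- r.camera_model(name): a dict with "fx", "fy", "cx", "cy" (pixels), "k1" (the pictures are not rectified: a ray, as slopes to the right and down, at radius r is drawn at 1 + k1 r^2 times it, then the intrinsics apply), "T" (4x4, takes a point from camera to world coordinates). Camera axes: x right, y up, looking along -z (the intrinsics and any distortion apply to the point x, -y, -z); pixel columns grow to the right and rows downward; lengths in m; the calibration is good to about 2 mm. A picture is of the moment at which its call begins. camera_model takes no time and is no camera call.
- r.close_job(): hands the job in; it is judged then, once.
Trained networks look in the newest picture that a camera, given by its name, has taken for a name from the list of things; names that differ only in an ending like _2 or _b are one class to them, and where a whole thing is asked for, a point or a joint stands for the part that bears it (a point fixed in the world has none). Each returns a list of dicts, best first, with "conf" (0 to 1); they miss things now and then, are a little off and sometimes report something else, mostly with a low value. They report only what shows in the picture. A call takes as long as a camera call. They do not tell look-alikes from the thing itself.
- r.look_for(label, camera): "at" ([x, y, z] in m, in the coordinates of the camera as it stood for that picture, good to about 4 mm: the middle of the surface that is visible of it).
- r.spot_point(label, camera): "at" ([x, y, z] in m, in the coordinates of the camera as it stood for that picture, good to about 4 mm: a listed point, or the origin of a listed thing).
The state is a dict: "time": time; "joint_positions": joint angles; "joint_vel": joint speeds; "joint_torque": joint torques, N m; "ee_pos": TCP position; "eef_rot": TCP orientation; "ft_force": force on the tool from outside, world axes, zero at the start; "torque": the same for the moment, N m; "width": finger opening in m; "grip_force": force on a finger pad.
Only numpy, scipy, OpenCV 4.12 (cv2) and the standard library are available. Lean on these libraries where they do the work, as an engineer would, in place of code of your own. Each camera call takes 0.05 s, during which the arm holds its last target. There are 200 camera calls.

## Working session

There is one attempt and no reset: what is moved stays moved. The work goes in short steps, Python scripts to look and compute and a tool call to move; the robot and the scene stay as the last step left them, time stands still between calls to the robot, and variables do not carry over. Pictures are saved under pics/ and viewed, at most 10 in all, crops included, and the job is handed in when it is done.

Besides the shell and the picture viewer there is one more tool, called after "Emit:" as a command line: name --argument value ..., lists and objects as JSON in quotes. arm_command: Moves the arm, as the interface text tells. Its arguments: {"type":"object","properties":{"xyz":{"type":"array"},"rot":{"type":"array"},"grip":{"type":"number"},"squeeze":{"type":"number"}},"required":["xyz","rot"]}

```bash
mkdir -p pics; ls; cat > h.py <<'E'
import numpy as np, cv2
from bench import r
def w(cam,p):
    T=np.array(r.camera_model(cam)["T"]); return (T@np.r_[p,1])[:3]
def px(cam,P):
    m=r.camera_model(cam); p=np.linalg.inv(np.array(m["T"]))@np.r_[P,1]
    a,b=p[0]/-p[2],-p[1]/-p[2]; k=1+m["k1"]*(a*a+b*b)
    return np.array([m["fx"]*a*k+m["cx"],m["fy"]*b*k+m["cy"]])
def ray(cam,u,v,z):
    m=r.camera_model(cam); T=np.array(m["T"])
    a0,b0=(u-m["cx"])/m["fx"],(v-m["cy"])/m["fy"]; a,b=a0,b0
    for _ in range(20):
        k=1+m["k1"]*(a*a+b*b); a,b=a0/k,b0/k
    d=T[:3,:3]@np.array([a,-b,-1]); o=T[:3,3]; return o+d*(z-o[2])/d[2]
def snap(cam,name):
    im=np.array(r.camera(cam)); cv2.imwrite(f"pics/{name}.png",im[:,:,::-1]); return im
E
python3 - <<'E'
from h import *
np.set_printoptions(precision=3,suppress=True)
a=snap("scene","s0");b=snap("top","t0")
cv2.imwrite("pics/both.png",cv2.resize(np.hstack([a,b])[:,:,::-1],(800,300),interpolation=cv2.INTER_AREA))
for c in ("scene","top"):
    m=r.camera_model(c); print(c,np.array(m["T"])[:3,3],m["fx"])
    for l in ["cup_top","lever_hinge","lever_knob","egg_center","tongs_grip","tongs_jaws","mug_center","tin_center"]:
        for d in r.spot_point(l,c)[:4]:
            P=w(c,d["at"]); print(l,round(d["conf"],2),P,px(c,P).round())
s=r.read_state();print(s["time"],s["ee_pos"],s["eef_rot"],s["width"])
E
```

```text
pics
scene [0.893 0.886 0.57 ] 401.09861012928343
cup_top 0.61 [ 0.612 -0.023  0.044] [237. 224.]
lever_hinge 0.98 [ 0.673 -0.034  0.11 ] [212. 204.]
lever_knob 0.48 [ 0.569 -0.01   0.123] [253. 197.]
egg_center 0.6 [ 0.617 -0.019  0.069] [235. 217.]
egg_center 0.16 [ 0.616 -0.261  0.026] [213. 195.]
tongs_grip 0.65 [ 0.465 -0.258  0.018] [257. 191.]
tongs_grip 0.65 [0.646 0.217 0.008] [255. 291.]
tongs_jaws 0.85 [ 0.561 -0.275  0.018] [228. 193.]
tongs_jaws 0.73 [0.706 0.267 0.009] [236. 311.]
mug_center 0.62 [ 0.56  -0.278  0.019] [228. 193.]
mug_center 0.52 [ 0.465 -0.256  0.019] [257. 192.]
tin_center 0.94 [ 0.615 -0.261  0.028] [213. 195.]
top [ 0.319 -0.096  1.022] 348.4139767265509
cup_top 0.79 [ 0.617 -0.016  0.043] [231. 170.]
lever_hinge 0.87 [ 0.674 -0.03   0.11 ] [234. 143.]
lever_hinge 0.41 [ 0.571 -0.274  0.016] [317. 187.]
lever_knob 0.64 [ 0.572 -0.007  0.127] [224. 176.]
egg_center 0.58 [ 0.62  -0.02   0.064] [231. 166.]
tongs_grip 0.62 [0.648 0.219 0.007] [155. 163.]
tongs_grip 0.6 [ 0.471 -0.263  0.017] [315. 220.]
tongs_jaws 0.55 [ 0.571 -0.273  0.019] [317. 187.]
tongs_jaws 0.48 [0.706 0.269 0.01 ] [140. 145.]
mug_center 0.68 [ 0.672 -0.416  0.047] [365. 152.]
tin_center 0.69 [ 0.625 -0.265  0.028] [314. 169.]
tin_center 0.29 [ 0.574 -0.007  0.128] [224. 176.]
0.9 [0.228 0.582 0.223] [0.185 0.983 0.    0.   ] 0.08724410336354325
```

```bash
python3 - <<'E'
from h import *
a=cv2.imread("pics/s0.png");b=cv2.imread("pics/t0.png")
A=cv2.resize(a[150:350,150:350],(400,400),interpolation=cv2.INTER_CUBIC)
B=cv2.resize(b[120:270,120:380],(0,0),fx=3,fy=3,interpolation=cv2.INTER_CUBIC)
cv2.imwrite("pics/B.png",B);cv2.imwrite("pics/A.png",cv2.resize(a[150:340,140:400],(0,0),fx=3,fy=3,interpolation=cv2.INTER_CUBIC))
E
```

```text
(no output)
```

View pics/B.png

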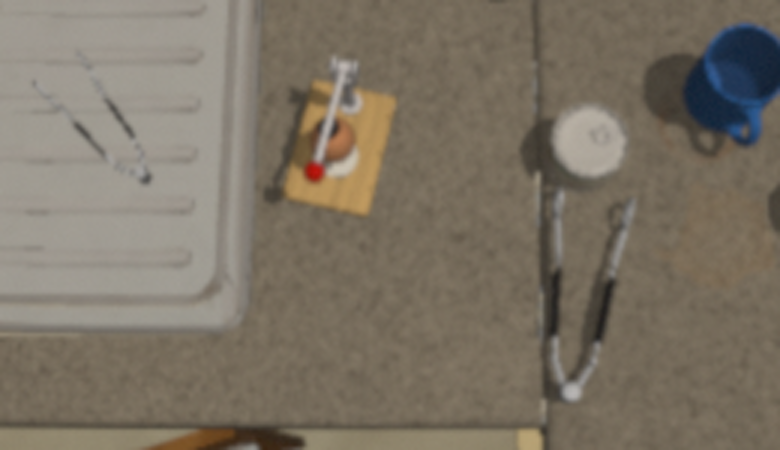

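View pics/A.png

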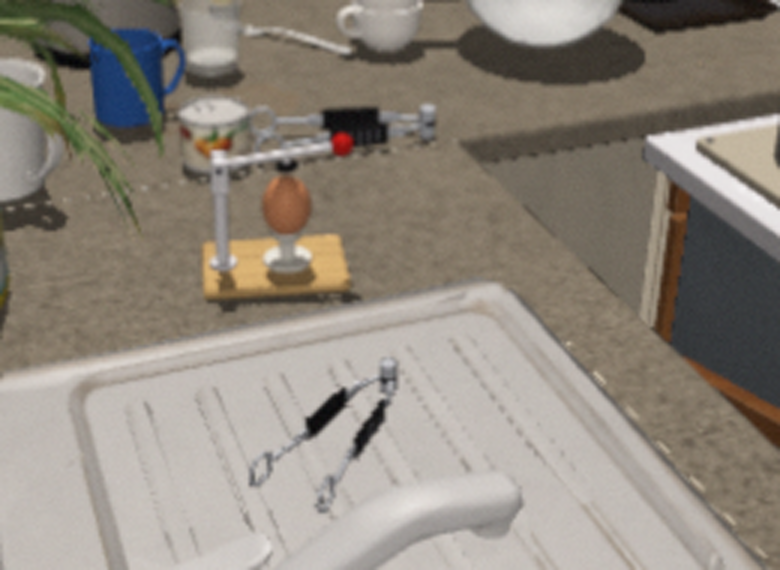

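Two tongs candidates show: a small pair in the drainer at top (155,163), grips about 7 mm up with loops 77 mm ahead, and a pair on the worktop at top (315,220), grips 17.5 mm up with loops 100 mm ahead. The second fits the description (the larger); the enlarged crop confirms it. The red knob is at top (224,176). I'll refine the knob, stand yaw and tongs pose by pixels.

```bash
python3 - <<'E'
from h import *
np.set_printoptions(precision=4,suppress=True)
from scipy.optimize import least_squares
ims={c:cv2.imread(f"pics/{n}.png") for c,n in (("scene","s0"),("top","t0"))}
cen={}
for c,im in ims.items():
    h=cv2.cvtColor(im,cv2.COLOR_BGR2HSV)
    u0,v0=(253,197) if c=="scene" else (224,176)
    m=((h[...,0]<6)|(h[...,0]>174))&(h[...,1]>180)&(h[...,2]>70)
    vv,uu=np.nonzero(m); k=(abs(uu-u0)<9)&(abs(vv-v0)<9); cen[c]=np.array([uu[k].mean(),vv[k].mean()]); print(c,cen[c],k.sum())
s=least_squares(lambda P:np.r_[px("scene",P)-cen["scene"],px("top",P)-cen["top"]],[.57,0,.12]); print("knob",s.x,s.fun)
# foot
im=ims["top"];h=cv2.cvtColor(im,cv2.COLOR_BGR2HSV)
m=((h[...,0]>10)&(h[...,0]<25)&(h[...,1]>85)&(h[...,2]>110)).astype(np.uint8); m[:, :200]=0;m[:,260:]=0;m[:140]=0;m[200:]=0
c=max(cv2.findContours(m,0,2)[0],key=cv2.contourArea)[:,0]
W=np.array([ray("top",u,v,0.01)[:2] for u,v in c],np.float32)
rc=cv2.minAreaRect(W*1000);print("foot",rc,cv2.boxPoints(rc))
# tongs: black grips in top
g=((im.max(2)<60)).astype(np.uint8);g[:,:295]=0;g[:,330:]=0;g[:205]=0;g[240:]=0
n,l,st,ce=cv2.connectedComponentsWithStats(g)
for i in range(1,n):
    if st[i,4]>10:
        vv,uu=np.nonzero(l==i);vx,vy,_,_=cv2.fitLine(np.c_[uu,vv].astype(np.float32),2,0,.01,.01).ravel()
        print("grip",st[i],ray("top",*ce[i],.0225),vx,vy)
for nm,(u,v),z in (("head",(310.3,250.6),.035),("LL",(305.7,185.5),.022),("LR",(329.3,188),.022)): print(nm,ray("top",u,v,z))
E
```

```text
scene [253.7442 197.186 ] 43
top [223.9091 176.6818] 22
knob [ 0.5706 -0.0052  0.1257] [-0.4926 -0.1168 -0.2202  0.4692]
foot ((630.251953125, -20.519184112548828), (91.86121368408203, 132.54234313964844), 77.05030059814453) [[555.3734 -50.4306]
 [684.5448 -80.1327]
 [705.1305   9.3922]
 [575.9591  39.0944]]
grip [302 211   5  21  53] [ 0.4672 -0.2308  0.0225] 0.07532971 -0.9971587
grip [318 214   7  19  53] [ 0.4632 -0.2785  0.0225] 0.2253809 -0.9742707
head [ 0.3831 -0.2441  0.035 ]
LL [ 0.5747 -0.2385  0.022 ]
LR [ 0.5672 -0.3084  0.022 ]
```

View pics/both.png

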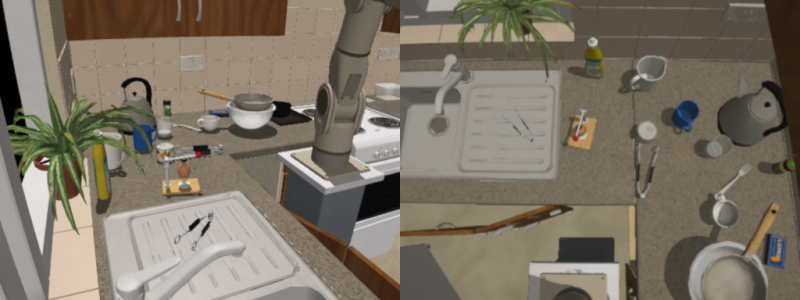

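Emit:
arm_command --xyz '[[0.02,-0.035,0.01],[0.04,-0.069,0.02],[0.06,-0.104,0.02],[0.08,-0.138,0.02],[0.1,-0.173,0.02],[0.12,-0.208,0.02],[0.14,-0.242,0.02],[0.16,-0.277,0.02],[0.18,-0.311,0.02],[0.2,-0.346,0.02],[0.22,-0.381,0.02],[0.24,-0.415,0.02],[0.26,-0.45,0.02],[0.28,-0.484,0.02],[0.3,-0.519,0.02],[0.32,-0.554,0.01],[0.342,-0.589,0.0],[0.342,-0.589,-0.03],[0.342,-0.589,-0.03],[0.342,-0.589,-0.03]]' --rot '[[0,0,0.01],[0,0,0.02],[0,0,0.03],[0,0,0.04],[0,0,0.05],[0,0,0.06],[0,0,0.07],[0,0,0.08],[0,0,0.09],[0,0,0.1],[0,0,0.11],[0,0,0.12],[0,0,0.13],[0,0,0.14],[0,0,0.146],[0,0,0.146],[0,0,0.146],[0,0,0.146],[0,0,0.146],[0,0,0.146]]' --grip 0.6

```text
time: 2.57
ee_pos: [0.5688, -0.0069, 0.1917]
eef_rot: [0.113, 0.994, -0.0, -0.001]
ft_force: [0.6, -0.2, -0.2]
width: 0.0526
grip_force: 0.0
```

Emit:
arm_command --xyz '[[0.001,0,-0.03],[0.001,0,-0.06],[0.001,0,-0.085],[0.001,0,-0.085],[0.001,0,-0.085]]' --rot '[[0,0,0],[0,0,0],[0,0,0],[0,0,0],[0,0,0]]'

```text
time: 2.98
ee_pos: [0.5706, -0.0057, 0.1087]
eef_rot: [0.112, 0.994, 0.0, -0.0]
ft_force: [-0.6, 0.0, 0.4]
width: 0.0522
grip_force: 0.0
```

Emit:
arm_command --xyz '[[0,0,0],[0,0,0],[0,0,0],[0,0,0],[0,0,0],[0,0,0]]' --rot '[[0,0,0],[0,0,0],[0,0,0],[0,0,0],[0,0,0],[0,0,0]]' --grip 0 --squeeze 8

```text
time: 3.48
ee_pos: [0.5708, -0.0069, 0.108]
eef_rot: [0.113, 0.994, 0.0, 0.0]
ft_force: [0.7, 0.6, 0.2]
width: 0.0198
grip_force: 0.5
```

Emit:
arm_command --xyz '[[0.001,0,0.008],[0.004,-0.001,0.016],[0.006,-0.001,0.024],[0.009,-0.002,0.031],[0.013,-0.003,0.038],[0.017,-0.004,0.045],[0.022,-0.005,0.052],[0.027,-0.006,0.058],[0.033,-0.008,0.064],[0.039,-0.009,0.069],[0.045,-0.01,0.074],[0.052,-0.012,0.078],[0.059,-0.014,0.082],[0.066,-0.015,0.085],[0.076,-0.017,0.088],[0.08,-0.018,0.089],[0.08,-0.018,0.089]]' --rot '[[0,0,0],[0,0,0],[0,0,0],[0,0,0],[0,0,0],[0,0,0],[0,0,0],[0,0,0],[0,0,0],[0,0,0],[0,0,0],[0,0,0],[0,0,0],[0,0,0],[0,0,0],[0,0,0],[0,0,0]]'

```text
time: 4.9
ee_pos: [0.6523, -0.0252, 0.1976]
eef_rot: [0.113, 0.994, 0.0, 0.001]
ft_force: [-1.2, 2.0, 7.6]
width: 0.019
grip_force: 8.0
```

```bash
python3 - <<'E'
from h import *
a=snap("scene","s1")
cv2.imwrite("pics/s1c.png",cv2.resize(a[100:290,140:340,::-1],(0,0),fx=3,fy=3,interpolation=cv2.INTER_CUBIC))
for l in ("lever_knob","lever_hinge"):
    for d in r.spot_point(l,"scene")[:2]: print(l,d["conf"],w("scene",d["at"]))
s=r.read_state();print(s["ee_pos"],s["ft_force"],s["width"],s["time"])
E
```

```text
lever_knob 0.58 [ 0.64362751 -0.02615118  0.21464714]
lever_hinge 0.6 [ 0.67286869 -0.03000244  0.10908398]
[ 0.65207329 -0.02514801  0.19757189] [0.58906087 1.69385832 5.74403223] 0.019349238086751253 5.05
```

View pics/s1c.png

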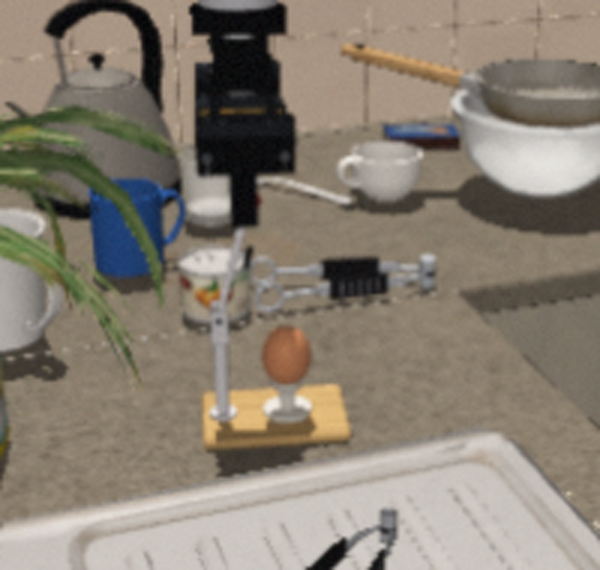

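Emit:
arm_command --xyz '[[0.004,-0.001,0],[0.007,-0.002,0],[0.007,-0.002,0]]' --rot '[[0,0,0],[0,0,0],[0,0,0]]'

```text
time: 5.3
ee_pos: [0.6583, -0.0266, 0.1968]
eef_rot: [0.113, 0.994, 0.0, -0.0]
ft_force: [-4.1, 4.2, 4.3]
width: 0.0184
grip_force: 7.8
```

Emit:
arm_command --xyz '[[0,0,0],[0,0,0],[0,0,0],[0,0,0.02],[0,0,0.05],[0,0,0.07],[-0.02,-0.02,0.07],[-0.045,-0.05,0.07],[-0.07,-0.08,0.07],[-0.095,-0.11,0.05],[-0.12,-0.14,0.02],[-0.145,-0.17,-0.01],[-0.17,-0.2,-0.04],[-0.191,-0.23,-0.07],[-0.191,-0.23,-0.087],[-0.191,-0.23,-0.087],[-0.191,-0.23,-0.087]]' --rot '[[0,0,0],[0,0,0],[0,0,0],[0,0,0],[0,0,0],[0,0,0],[0,0,0.01],[0,0,0.02],[0,0,0.03],[0,0,0.04],[0,0,0.05],[0,0,0.06],[0,0,0.07],[0,0,0.074],[0,0,0.074],[0,0,0.074],[0,0,0.074]]' --grip 1

```text
time: 6.72
ee_pos: [0.4644, -0.2581, 0.1081]
eef_rot: [0.078, 0.997, -0.0, -0.002]
ft_force: [0.1, 0.1, 0.9]
width: 0.0871
grip_force: 0.0
```

```bash
python3 - <<'E'
from h import *
a=snap("scene","s2");b=snap("top","t2")
A=cv2.resize(a[100:290,140:340],(400,380),interpolation=cv2.INTER_CUBIC);B=cv2.resize(b[110:300,190:390],(400,380),interpolation=cv2.INTER_CUBIC)
cv2.imwrite("pics/c2.png",np.hstack([A,B])[:,:,::-1])
for c in ("scene","top"):
  for l in ("lever_knob","lever_hinge","cup_top","egg_center","tongs_grip","tongs_jaws"):
    for d in r.spot_point(l,c)[:2]: print(c,l,round(d["conf"],2),w(c,d["at"]).round(4))
E
```

```text
scene lever_knob 0.43 [ 0.6443 -0.0286  0.2149]
scene lever_hinge 0.78 [ 0.6745 -0.0324  0.1057]
scene cup_top 0.67 [ 0.6125 -0.0202  0.0424]
scene egg_center 0.57 [ 0.6186 -0.0192  0.0706]
scene tongs_grip 0.97 [ 0.4677 -0.26    0.0177]
scene tongs_grip 0.87 [0.6447 0.2168 0.0064]
scene tongs_jaws 0.89 [ 0.5603 -0.2751  0.0168]
scene tongs_jaws 0.6 [0.7054 0.2685 0.0124]
top lever_knob 0.65 [ 0.6497 -0.0223  0.2171]
top lever_hinge 0.81 [ 0.6787 -0.0268  0.1068]
top cup_top 0.93 [ 0.6195 -0.0159  0.0409]
top egg_center 0.7 [ 0.6203 -0.0178  0.0666]
top egg_center 0.46 [ 0.626  -0.2615  0.0301]
top tongs_grip 0.68 [0.6508 0.2179 0.0076]
top tongs_jaws 0.74 [0.7104 0.2659 0.0122]
top tongs_jaws 0.4 [ 0.5708 -0.2748  0.0169]
```

View pics/c2.png

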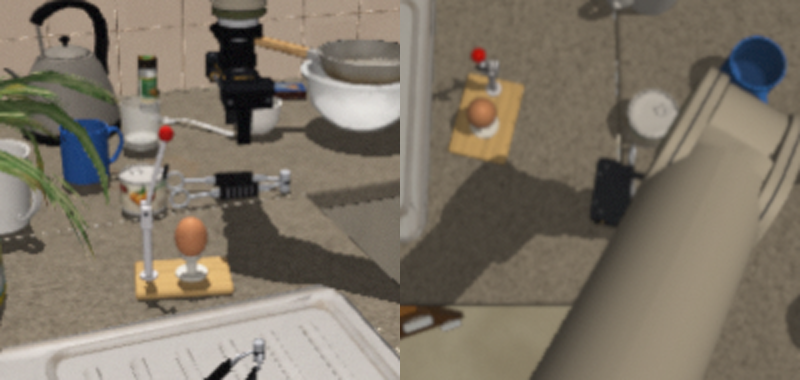

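Emit:
arm_command --xyz '[[0,-0.001,-0.03],[0,-0.001,-0.06],[0,-0.001,-0.085],[0,-0.001,-0.1],[0,-0.001,-0.105],[0,-0.001,-0.105]]' --rot '[[0,0,0],[0,0,0],[0,0,0],[0,0,0],[0,0,0],[0,0,0]]'

```text
time: 7.92
ee_pos: [0.4658, -0.2577, 0.0036]
eef_rot: [0.076, 0.997, 0.0, -0.001]
ft_force: [0.5, -0.1, 0.2]
width: 0.0871
grip_force: 0.0
```

Emit:
arm_command --xyz '[[0,0,0],[0,0,0],[0,0,0],[0,0,0],[0,0,0],[0,0,0]]' --rot '[[0,0,0],[0,0,0],[0,0,0],[0,0,0],[0,0,0],[0,0,0]]' --grip 0.585 --squeeze 12

```text
time: 8.42
ee_pos: [0.4669, -0.2579, 0.0049]
eef_rot: [0.076, 0.997, 0.0, 0.0]
ft_force: [0.5, -0.4, 0.1]
width: 0.0557
grip_force: 0.2
```

Emit:
arm_command --xyz '[[0,0,0],[0,0,0],[0,0,0],[0,0,0]]' --rot '[[0,0,0],[0,0,0],[0,0,0],[0,0,0]]'

```text
time: 8.75
ee_pos: [0.4671, -0.258, 0.0049]
eef_rot: [0.076, 0.997, -0.0, 0.0]
ft_force: [1.4, -0.1, 2.8]
width: 0.0511
grip_force: 5.8
```

Emit:
arm_command --xyz '[[0,0,0.01],[-0.003,0,0.025],[-0.01,0,0.05],[-0.014,0,0.08],[-0.014,0.02,0.1],[-0.014,0.05,0.12],[-0.014,0.08,0.12],[-0.014,0.11,0.12],[-0.014,0.14,0.12],[-0.014,0.17,0.12],[-0.014,0.2,0.12],[-0.014,0.23,0.12],[-0.014,0.255,0.12],[-0.014,0.27,0.12],[-0.014,0.278,0.12],[-0.014,0.278,0.12],[-0.014,0.278,0.12]]' --rot '[[0,0,0],[0,0,0],[0,0,0],[0,0,0],[0,0,-0.01],[0,0,-0.02],[0,0,-0.03],[0,0,-0.04],[0,0,-0.05],[0,0,-0.06],[0,0,-0.07],[0,0,-0.074],[0,0,-0.074],[0,0,-0.074],[0,0,-0.074],[0,0,-0.074],[0,0,-0.074]]'

```text
time: 10.17
ee_pos: [0.4525, 0.0192, 0.1247]
eef_rot: [0.113, 0.994, -0.0, -0.0]
ft_force: [0.2, -0.1, -0.7]
width: 0.0511
grip_force: 4.7
```

```bash
cat > look.py <<'E'
from h import *
import sys
n=sys.argv[1]
a=snap("scene","s"+n);b=snap("top","t"+n)
A=cv2.resize(a[130:320,170:370],(400,380),interpolation=cv2.INTER_CUBIC);B=cv2.resize(b[120:215,190:290],(400,380),interpolation=cv2.INTER_CUBIC)
cv2.imwrite(f"pics/c{n}.png",np.hstack([A,B])[:,:,::-1])
for c in ("scene","top"):
  for l in ("egg_center","tongs_grip","tongs_jaws","cup_top"):
    for d in r.spot_point(l,c)[:2]: P=w(c,d["at"]);print(c,l,round(d["conf"],2),P.round(4),px(c,P).round())
s=r.read_state();print(s["time"],s["ee_pos"],s["width"],s["grip_force"],s["ft_force"])
E
python3 look.py 3
```

```text
scene egg_center 0.67 [ 0.6167 -0.0194  0.0661] [235. 218.]
scene tongs_grip 0.78 [0.6462 0.2159 0.0087] [255. 290.]
scene tongs_grip 0.73 [0.4499 0.0172 0.1372] [299. 190.]
scene tongs_jaws 0.65 [0.7053 0.2674 0.0138] [236. 309.]
scene tongs_jaws 0.62 [ 0.5459 -0.0088  0.139 ] [262. 191.]
scene cup_top 0.86 [ 0.6097 -0.021   0.0434] [237. 224.]
top egg_center 0.67 [ 0.6194 -0.0191  0.0642] [231. 167.]
top tongs_grip 0.58 [0.6507 0.2183 0.012 ] [155. 162.]
top tongs_jaws 0.49 [0.7086 0.2689 0.0114] [140. 144.]
top tongs_jaws 0.39 [ 0.5539 -0.0056  0.1413] [223. 182.]
top cup_top 0.67 [ 0.6185 -0.0179  0.0442] [231. 169.]
10.6667 [0.45262586 0.01989654 0.1245756 ] 0.05091815772281745 4.721216859552442 [ 0.0217446  -0.29223162 -1.5926318 ]
```

View pics/c3.png

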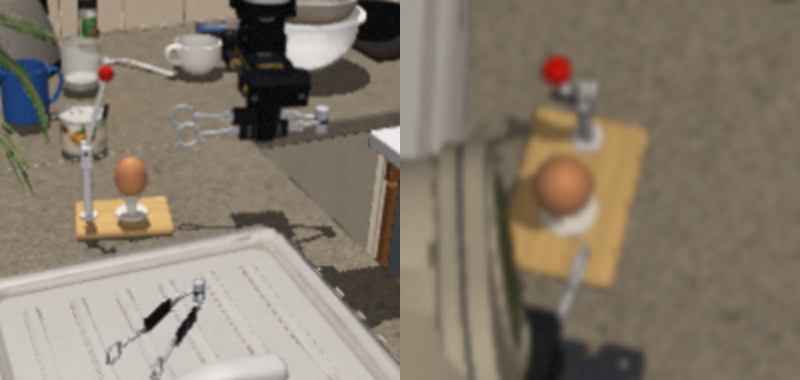

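```bash
python3 - <<'E'
from h import *
np.set_printoptions(precision=4,suppress=True)
u=np.array([.9745,-.224]);v=np.array([.224,.9745])
for c,n,(a,b) in (("scene","s3",(235,218)),("top","t3",(231,167))):
    h=cv2.cvtColor(cv2.imread(f"pics/{n}.png"),cv2.COLOR_BGR2HSV)
    m=((h[...,0]<13)&(h[...,1]>110)&(h[...,2]>50)); vv,uu=np.nonzero(m);k=(abs(uu-a)<13)&(abs(vv-b)<16)
    q=(np.array([uu[k].min(),vv[k].min()])+[uu[k].max(),vv[k].max()])/2
    P=ray(c,*q,.068);print(c,"egg",q,k.sum(),P)
E_=np.array([.6185,-.019])
for P in (ray("scene",262,192.2,.1375),ray("top",236.3,182.5,.14),ray("top",233.8,192.5,.14),ray("scene",260.5,188.5,.1375),ray("scene",263.5,196,.1375)):
    d=E_-P[:2];print(P,d@u,d@v)
E
```

```text
scene egg [235. 218.] 236 [ 0.6185 -0.0141  0.068 ]
top egg [230. 166.] 115 [ 0.62   -0.0166  0.068 ]
[ 0.5474 -0.0022  0.1375] 0.07301075567140634 -0.00043176347226739353
[ 0.5521 -0.0401  0.14  ] 0.059974203395732256 0.03543300288985271
[ 0.5252 -0.0341  0.14  ] 0.087539897370723 0.03558145656648484
[ 0.5427 -0.0258  0.1375] 0.07235370440820789 0.023616507394190314
[0.5522 0.021  0.1375] 0.07355534249221266 -0.024124807915883284
```

Emit:
arm_command --xyz '[[0,0.001,-0.02],[0,0.002,-0.04],[0,0.002,-0.06],[0.005,0.001,-0.071],[0.012,0,-0.071],[0.02,-0.002,-0.071],[0.02,-0.002,-0.071],[0.02,-0.002,-0.071]]' --rot '[[0,0,0],[0,0,0],[0,0,0],[0,0,0],[0,0,0],[0,0,0],[0,0,0],[0,0,0]]'

```text
time: 11.33
ee_pos: [0.4738, 0.018, 0.0545]
eef_rot: [0.113, 0.994, 0.0, 0.001]
ft_force: [-0.5, 0.0, -1.5]
width: 0.0511
grip_force: 4.7
```

```bash
python3 look.py 4; python3 - <<'E'
from h import *
a=cv2.imread("pics/s4.png")[165:255,190:330];b=cv2.imread("pics/t4.png")[140:215,200:270]
A=cv2.resize(a,(420,270),interpolation=cv2.INTER_CUBIC);A=cv2.copyMakeBorder(A,0,105,0,0,0);B=cv2.resize(b,(350,375),interpolation=cv2.INTER_CUBIC)
cv2.imwrite("pics/d4.png",np.hstack([A,B]))
E
```

```text
scene egg_center 0.76 [ 0.6191 -0.019   0.0652] [234. 218.]
scene tongs_grip 0.82 [0.472  0.0146 0.0661] [290. 215.]
scene tongs_grip 0.6 [0.6493 0.2187 0.0084] [254. 291.]
scene tongs_jaws 0.92 [0.7021 0.2663 0.0146] [238. 308.]
scene tongs_jaws 0.88 [ 0.5675 -0.01    0.0664] [254. 216.]
scene cup_top 0.89 [ 0.6116 -0.0176  0.0433] [237. 225.]
scene cup_top 0.61 [ 0.6726 -0.4176  0.0428] [186. 175.]
top egg_center 0.62 [ 0.6238 -0.02    0.0649] [231. 165.]
top tongs_grip 0.68 [ 0.6183 -0.0184  0.0431] [231. 169.]
top tongs_grip 0.49 [0.6488 0.2182 0.0091] [155. 163.]
top tongs_jaws 0.43 [0.7081 0.2702 0.0109] [140. 144.]
top tongs_jaws 0.41 [ 0.5758 -0.0072  0.0657] [226. 181.]
top cup_top 0.97 [ 0.6186 -0.0176  0.0427] [231. 169.]
11.8333 [0.47258513 0.01812847 0.05365706] 0.051273012947820044 4.7212077494168625 [-0.62497172  0.36377821 -0.54372733]
```

View pics/d4.png

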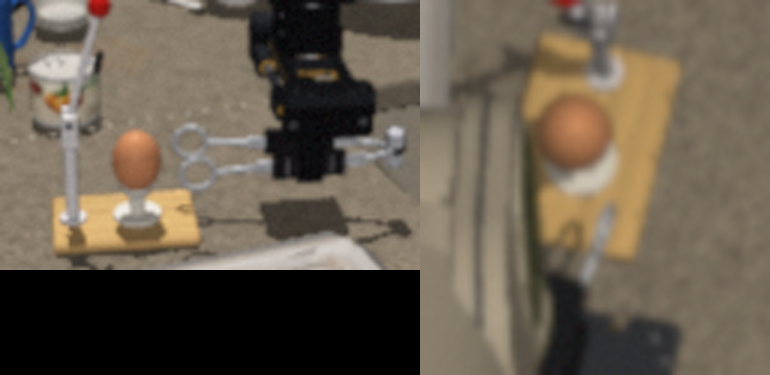

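```bash
python3 - <<'E'
from h import *
np.set_printoptions(precision=4,suppress=True)
u=np.array([.9745,-.224]);v=np.array([.224,.9745])
e=ray("scene",235.3,217.7,.066);t=ray("top",231,166,.068)
for n,P,E in (("mid",ray("scene",254.2,217.2,.066),e),("farR",ray("scene",190+189/3,165+140/3,.066),e),("nearL",ray("scene",190+196/3,165+173/3,.066),e),("topRtip",ray("top",238,182,.066),t),("topRlow",ray("top",233.4,195.6,.066),t)):
    d=E[:2]-P[:2];print(n,P,E,d@u,d@v)
for a,b in (([.6191,-.019],[.5675,-.01]),([.6238,-.02],[.5758,-.0072])):
    d=np.array(a)-b; print(d@u,d@v)
E
```

```text
mid [ 0.5677 -0.0049  0.066 ] [ 0.6161 -0.019   0.066 ] 0.050356603692283494 -0.002871197978950385
farR [ 0.5598 -0.0364  0.066 ] [ 0.6161 -0.019   0.066 ] 0.051011063877506764 0.029572236911147395
nearL [0.5752 0.0245 0.066 ] [ 0.6161 -0.019   0.066 ] 0.04960703381798715 -0.0332626434068817
topRtip [ 0.5731 -0.0402  0.066 ] [ 0.62   -0.0195  0.068 ] 0.04101963093335368 0.030706468837606696
topRlow [ 0.5335 -0.0279  0.066 ] [ 0.62   -0.0195  0.068 ] 0.08235571578411861 0.02759568839588246
0.05230019999999998 0.002787899999999995
0.04964320000000004 -0.001721599999999991
```

Emit:
arm_command --xyz '[[0.008,-0.003,0],[0.016,-0.005,0],[0.024,-0.0065,0],[0.032,-0.0085,0],[0.04,-0.0105,0],[0.046,-0.012,0],[0.049,-0.0125,0],[0.049,-0.0125,0],[0.049,-0.0125,0]]' --rot '[[0,0,0],[0,0,0],[0,0,0],[0,0,0],[0,0,0],[0,0,0],[0,0,0],[0,0,0],[0,0,0]]'

```text
time: 12.58
ee_pos: [0.5215, 0.0056, 0.0534]
eef_rot: [0.113, 0.994, -0.0, -0.0]
ft_force: [-0.7, -0.3, -0.8]
width: 0.0512
grip_force: 4.7
```

```bash
python3 look.py 5; python3 - <<'E'
from h import *
a=cv2.imread("pics/s5.png")[165:255,190:330];b=cv2.imread("pics/t5.png")[140:215,200:270]
A=cv2.resize(a,(420,270),interpolation=cv2.INTER_CUBIC);A=cv2.copyMakeBorder(A,0,105,0,0,0);B=cv2.resize(b,(350,375),interpolation=cv2.INTER_CUBIC)
cv2.imwrite("pics/d5.png",np.hstack([A,B]))
E
```

```text
scene egg_center 0.55 [ 0.6166 -0.0165  0.0651] [235. 218.]
scene tongs_grip 0.73 [0.522  0.0065 0.0642] [272. 217.]
scene tongs_grip 0.69 [0.6473 0.2149 0.0101] [254. 289.]
scene tongs_jaws 0.71 [0.7037 0.2656 0.0118] [237. 309.]
scene tongs_jaws 0.65 [ 0.6167 -0.0246  0.066 ] [234. 217.]
scene cup_top 0.7 [ 0.6127 -0.0209  0.04  ] [236. 226.]
top egg_center 0.45 [ 0.6198 -0.019   0.0647] [231. 166.]
top tongs_grip 0.49 [0.6497 0.2168 0.0083] [156. 162.]
top tongs_jaws 0.59 [0.708  0.2668 0.0098] [141. 144.]
top tongs_jaws 0.47 [ 0.6232 -0.0178  0.0684] [230. 165.]
top cup_top 0.95 [ 0.6203 -0.0171  0.0464] [231. 168.]
13.0833 [0.52159862 0.00563996 0.05362628] 0.05099401530861097 4.721207333500388 [ 0.13616214 -0.09427287 -0.57846766]
```

View pics/d5.png

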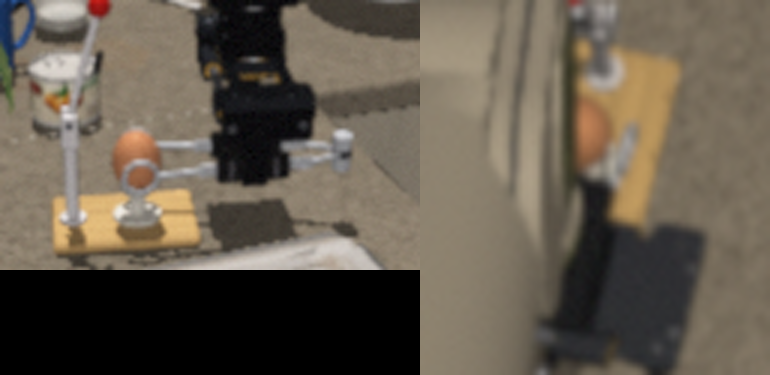

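Emit:
arm_command --xyz '[[0,0,0],[0,0,0],[0,0,0],[0,0,0],[0,0,0],[0,0,0],[0,0,0],[0,0,0],[0,0,0],[0,0,0]]' --rot '[[0,0,0],[0,0,0],[0,0,0],[0,0,0],[0,0,0],[0,0,0],[0,0,0],[0,0,0],[0,0,0],[0,0,0]]' --grip 0 --squeeze 16

```text
time: 13.92
ee_pos: [0.5217, 0.0056, 0.0536]
eef_rot: [0.113, 0.994, 0.0, 0.0]
ft_force: [0.6, -1.0, 0.3]
width: 0.0412
grip_force: 16.0
```

Emit:
arm_command --xyz '[[0,0,0.003],[0,0,0.007],[0,0,0.011],[0,0,0.016],[0,0,0.021],[0,0,0.026],[0,0,0.031],[0,0,0.036],[0,0,0.041],[0,0,0.046],[0,0,0.051],[0,0,0.055],[0,0,0.058],[0,0,0.06],[0,0,0.06],[0,0,0.06],[0,0,0.06]]' --rot '[[0,0,0],[0,0,0],[0,0,0],[0,0,0],[0,0,0],[0,0,0],[0,0,0],[0,0,0],[0,0,0],[0,0,0],[0,0,0],[0,0,0],[0,0,0],[0,0,0],[0,0,0],[0,0,0],[0,0,0]]'

```text
time: 15.33
ee_pos: [0.5214, 0.0056, 0.1133]
eef_rot: [0.113, 0.994, -0.0, -0.0]
ft_force: [0.3, -0.3, -0.8]
width: 0.0404
grip_force: 16.0
```

```bash
python3 look.py 6; python3 - <<'E'
from h import *
a=cv2.imread("pics/s6.png")[140:255,180:330]
cv2.imwrite("pics/d6.png",cv2.resize(a,(0,0),fx=4,fy=4,interpolation=cv2.INTER_CUBIC))
E
```

```text
scene egg_center 0.64 [ 0.6158 -0.0199  0.1251] [235. 197.]
scene egg_center 0.62 [ 0.6123 -0.0199  0.1259] [236. 197.]
scene tongs_grip 0.85 [0.6478 0.219  0.0086] [255. 291.]
scene tongs_grip 0.83 [0.5206 0.0049 0.1224] [272. 197.]
scene tongs_jaws 0.78 [0.7039 0.2669 0.0132] [237. 309.]
scene tongs_jaws 0.73 [ 0.6138 -0.0225  0.1238] [235. 197.]
scene cup_top 0.63 [ 0.6124 -0.0231  0.0473] [236. 223.]
top egg_center 0.4 [ 0.6182 -0.0196  0.1213] [230. 161.]
top egg_center 0.32 [ 0.671  -0.4104  0.0453] [363. 152.]
top tongs_grip 0.43 [0.6506 0.2181 0.0097] [155. 162.]
top tongs_jaws 0.46 [ 0.6219 -0.0188  0.1248] [229. 159.]
top cup_top 0.7 [ 0.6212 -0.0183  0.0438] [231. 168.]
top cup_top 0.54 [ 0.623  -0.0174  0.1238] [229. 159.]
15.8333 [0.52162274 0.00561349 0.11354284] 0.04047293340367731 15.999768082983792 [-0.27233279  0.02150497 -0.28103995]
```

View pics/d6.png

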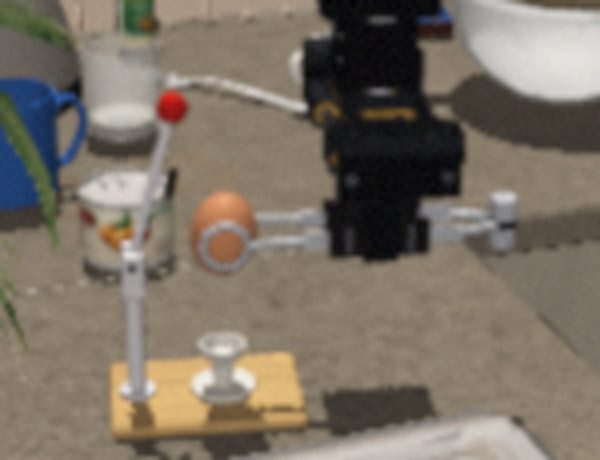

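The egg at crop (224,232) is held between the loops about 59 mm above where it stood. The cup at (222,365) is empty, the knob at (172,107) shows the lever is up, and the mug and tin are untouched.

```bash
python3 -c "
from bench import r
print(r.close_job())"
```

```text
the job is handed in; nothing more can be done
None
```

The job is handed in: the lever is fully up, and the egg is held in the larger tongs about 6 cm above its cup; the mug and tin were not moved.

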